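# Load the sample block and hold it in the corner of the photo board

### The job

Get the two capped sample vials ready for their photograph: lower each one upright into the bore of the sample block that fits it (wide vial in the wide bore, narrow vial in the narrow bore), all the way down, and let go of it. Then bring the loaded block into the corner of the photo board, lying flat, so that its long side lies flush along the far stop and its short end flush against the side stop, and finish while still holding it there, pressing it against both stops at once: do not let go at the end. Do not knock a vial over, and leave the other things on the desk where they are.

Things in the scene. Friction and masses are not known exactly. Their poses are not given: they have to be found in the camera images.
- board: the photo board, a fixed grey plate 270 x 350 x 8 mm (x, y, z) lying on the desk; origin at the centre of its underside, so its upper face is at z = 8 mm; its x axis points across it away from the robot to the far stop, its y axis along it to the side stop on the left. Two fixed aluminium stops stand on it. Board and stops are smooth (friction about 0.25 with the block)
- far_stop: rigid aluminium bar 18 x 290 x 40 mm (x, y, z) fixed on the board along its far edge, axes as the board's; origin at the centre of its underside; its stop face is the side turned to the robot (-x, 9 mm from the origin)
- side_stop: rigid aluminium bar 190 x 18 x 40 mm (x, y, z) fixed on the board along its left edge, axes as the board's; origin at the centre of its underside; its stop face is the -y side, 9 mm from the origin
- corner (a point): the inside corner where the two stop faces meet on the board's upper face, axes as the board's; the board's origin is at (-110, -150, -8) mm from it. The block fully home has its origin at (-40, -80, 0) mm from it
- block: the sample block, loose on the board: a grey plastic slab 80 x 160 x 40 mm (x, y, z; the long side is y), about 0.75 kg; origin at the centre of its underside. It has two round bores in its top, 30 mm deep, at y = +58 mm and y = -58 mm, and a steel bar handle in the middle of the top
- wide_bore (a point): centre of the mouth of the wide bore, 28.5 mm across, on the block's top at y = +58 mm; the bore's floor is 30 mm below
- narrow_bore (a point): centre of the mouth of the narrow bore, 20.5 mm across, on the block's top at y = -58 mm; the bore's floor is 30 mm below
- handle (a point): centre of the handle's bar, 66 mm above the block's underside: the bar is 12 mm thick along the block's x, 44 mm long along y and 18 mm high (57 to 75 mm above the underside), standing on two posts at its ends; fingers fit on both its sides from above
- wide_vial: the wide vial, an upright amber cylinder 26 mm across and 78 mm tall with a black cap of the same width as its top 20 mm, standing on the desk, 45 g; origin at the centre of its underside
- narrow_vial: the narrow vial, the same but 18 mm across, 78 mm tall, 28 g; origin at the centre of its underside
- weight: bystander: flat steel paper weight 100 x 80 mm, 49 mm high with its wire handle; origin at the centre of its underside
- ink_pad: bystander: flat black ink pad 75 x 110 x 19 mm; origin at the centre of its underside
- ink_roller: bystander: black ink roller in its stand, 100 x 130 mm, 72 mm high; origin at the centre of its underside
- sanitiser: bystander: blue bottle 54 mm across, 150 mm tall; origin at the centre of its underside
Mind the look-alikes: they are no part of the job. Leave any pink or purple look-alike of the narrow_vial alone.

How it is judged:
By the outcome, as a careful person would: the job done as asked, in the order asked, and still so for the second after the job is handed in, while the arm keeps its last pose, push and grip.
It also fails if it takes over 72 s, if anything falls off the work surface, if the arm or the gripper's body presses on something with over 40 N, if the wrist force passes 120 N, or if a joint passes its speed limit or range.

### The arm

A 6-joint arm with a two-finger parallel gripper is mounted at the origin on the work surface. World frame = base frame: x ahead of the robot, y to its left, z up, the work surface at z = 0. Lengths are in m, angles in degrees, forces in N, time in s.
With the tool pointing down it reaches from about 0.4 to 0.825 m from the base axis. Payload 7 kg.
Tool frame: the origin (TCP) lies midway between the tips of the shut fingers; the grasp point (between the pads) lies 19 mm behind it; z points along the fingers, x is the direction in which the jaws open and shut, and the axes are right-handed (so a half turn about z gives the same grasp; the last joint's range is limited). The gripper opens to 88 mm and grips with 3 to 60 N. Pads are 19 mm wide; open, the fingers measure 130 mm over their backs; the gripper's body (78 mm by 193 mm) begins 47 mm behind the grasp point.
Start: joints at [90.247, 20.546, 0.682, 0, -70.136, -16.507], TCP at [0.189, 0.648, 0.227] pointing down, gripper open.
Joint ranges: [-176.03, 176.03], [-82.01, 121.73], [-58.28, 71.71], [-173.87, 95.51], [-174.79, -0.11], [-173.66, 173.66]. Speed limits (degrees/s): [136.94, 136.94, 172.46, 180, 180, 180].

### API

Orientations are given as [roll, pitch, yaw] about the fixed x, y, z axes, in that order (R = Rz(yaw) Ry(pitch) Rx(roll)).
In Python, from plant import ctrl, vision, nets gives the robot as it stands.
- The arm moves only by the shell command python3 -m jog 'ROWS'. ROWS is text: rows parted by semicolons, each of 7 numbers parted by spaces: the turn, a rotation vector about the tool's x, y, z in units of 0.1 rad (1.0 is 0.1 rad), then the shift along the tool's x, y, z in units of 4 cm (1.0 is 4 cm), then the opening, from -1 (shut) to 1 (fully open). In form: rx ry rz x y z jaw; .... A call has 1 to 8 rows; each row shifts and turns the commanded pose from where the row before left it, along the tool's axes as they then stand; what a row does not reach is not made up. A row lasts 1/8 s, in which the tool goes at most 62.5 mm and 10.7 degrees, less where a joint would pass 70% of its speed; a pose out of reach is approached as far as the arm can. A call with a number of a shift or a turn outside -1 to 1 is refused whole. A call with a gripper value outside its range is refused whole. The fingers move at their own pace and stop on an object; the grip force is fixed at half the most. Time passes only in rows, so rows that do not move let the fingers close. It gives the time, the measured TCP pose, the force and the opening at its end, in the units of the state.
- ctrl.get_obs(): the state, without advancing time (a new reading comes with each control period).
- vision.snapshot(name): name is "scene" or "side" or "wrist"; returns (picture, depth): 420x560x3 uint8, red, green, blue; 420x560 float32, m along the optical axis (not along the pixel's ray), 0 where there is no reading.
- vision.camera_info(name): a dict with "camera_matrix" (3x3 intrinsics, pixels), "D" ([k1, k2, p1, p2, k3] as OpenCV has them; the pictures are not rectified), "camera_from_world" (4x4, takes a point from world to camera coordinates); the wrist camera has in their place "tool_from_camera" (4x4, takes a point from camera to tool coordinates, whose origin is the TCP and whose axes are the tool frame's). Camera axes: x right, y down, z forward; pixel columns grow to the right and rows downward; lengths in m; the calibration is good to about 2 mm. A picture is of the moment at which its call begins: read the wrist's pose just before it. camera_info takes no time and is no camera call.
- ctrl.close_job(): hands the job in, once; it reports no verdict.
Trained networks look in the newest picture that a camera, given by its name, has taken for a name from the list of things; names that differ only in an ending like _2 or _b are one class to them, and where a whole thing is asked for, a point or a joint stands for the part that bears it (a point fixed in the world has none). Each returns a list of dicts, best first, with "score" (0 to 1); they miss things now and then, are a little off and sometimes report something else, mostly with a low value. They report only what shows in the picture. A call takes as long as a camera call. They do not tell look-alikes from the thing itself.
- nets.boxes_of(target, camera): "location" ([x, y, z] in m, in world coordinates, good to about 4 mm: the middle of the surface that is visible of it).
The state is a dict: "clock": time; "joint_pos": joint angles; "qvel": joint speeds; "tau": joint torques, N m; "tool_pos": TCP position; "orientation": TCP orientation; "force": force on the tool from outside, world axes, zero at the start; "moment": the same for the moment, N m; "opening": finger opening in m.
Only numpy, scipy, OpenCV 4.12 (cv2) and the standard library are available. Lean on these libraries where they do the work, as an engineer would, in place of code of your own. Each camera call takes 0.05 s, during which the arm holds its last target.

## Working session

There is one attempt and no reset: what is moved stays moved. The work goes in short steps, Python scripts to look and compute and a shell command to move; the robot and the scene stay as the last step left them, time stands still between calls to the robot, and variables do not carry over. Pictures are saved under pics/ and viewed, and the job is handed in when it is done.

```bash
ls; mkdir -p pics; python3 - <<'E'
from plant import ctrl, vision, nets
import cv2, numpy as np
np.set_printoptions(precision=4,suppress=True)
print(ctrl.get_obs())
for n in ("scene","side","wrist"):
    im,d=vision.snapshot(n); cv2.imwrite(f"pics/{n}0.png",im[:,:,::-1]); np.save(f"pics/{n}0.npy",d)
    print(n,vision.camera_info(n))
E
```

```text
pics
{'clock': 0.0, 'joint_pos': array([ 90.2455,  20.591 ,   0.6338,  -0.0213, -70.1353, -16.5085]), 'qvel': array([-0.0449, -0.0094, -0.0229,  0.037 , -0.0296,  0.0555]), 'tau': array([ -0.0003, -58.272 ,  29.3052,   6.997 ,   0.007 ,  -0.0002]), 'tool_pos': array([0.1889, 0.6475, 0.2256]), 'orientation': array([-179.9929,   -0.0944, -106.2702]), 'force': array([-0.1249, -0.3249, -0.5126]), 'moment': array([0.0077, 0.0276, 0.0562]), 'opening': 0.08764069266657644}
scene {'camera_matrix': array([[459.3674,   0.    , 281.7818],
       [  0.    , 459.3674, 211.7555],
       [  0.    ,   0.    ,   1.    ]]), 'D': array([-0.0497,  0.    ,  0.    ,  0.    ,  0.    ]), 'camera_from_world': array([[ 0.2398,  0.9708,  0.0034, -0.1524],
       [ 0.7136, -0.1739, -0.6786, -0.3579],
       [-0.6583,  0.1651, -0.7345,  1.9323],
       [ 0.    ,  0.    ,  0.    ,  1.    ]])}
side {'camera_matrix': array([[462.0783,   0.    , 282.6159],
       [  0.    , 462.0783, 211.7197],
       [  0.    ,   0.    ,   1.    ]]), 'D': array([-0.0222,  0.    ,  0.    ,  0.    ,  0.    ]), 'camera_from_world': array([[ 0.9693, -0.2457,  0.0008, -0.5597],
       [-0.1444, -0.5721, -0.8074,  0.1586],
       [ 0.1988,  0.7825, -0.59  ,  1.127 ],
       [ 0.    ,  0.    ,  0.    ,  1.    ]])}
wrist {'camera_matrix': array([[345.9231,   0.    , 286.0076],
       [  0.    , 345.9231, 215.9062],
       [  0.    ,   0.    ,   1.    ]]), 'D': array([0.0081, 0.    , 0.    , 0.    , 0.    ]), 'tool_from_camera': array([[ 1.    , -0.0004, -0.0016,  0.0005],
       [ 0.0008,  0.9653,  0.2611, -0.0703],
       [ 0.0014, -0.2611,  0.9653, -0.1581],
       [ 0.    ,  0.    ,  0.    ,  1.    ]])}
```

View pics/scene0.png

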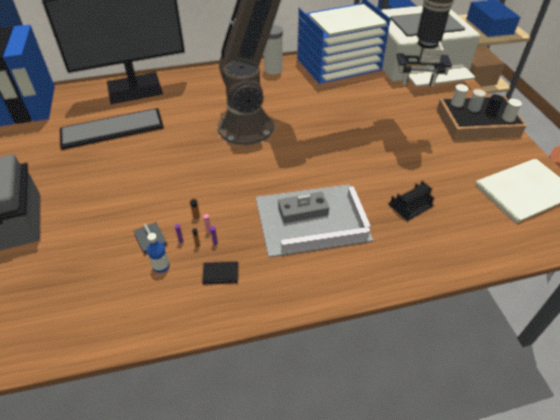

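View pics/side0.png

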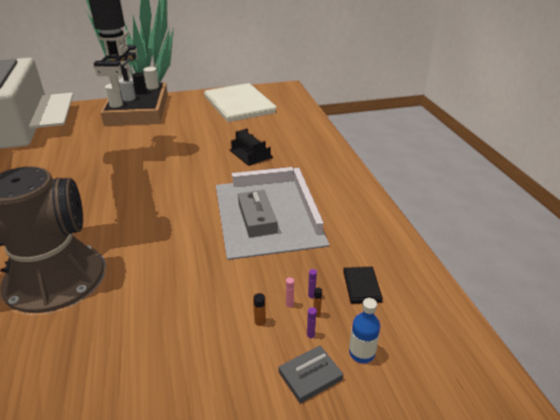

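View pics/wrist0.png

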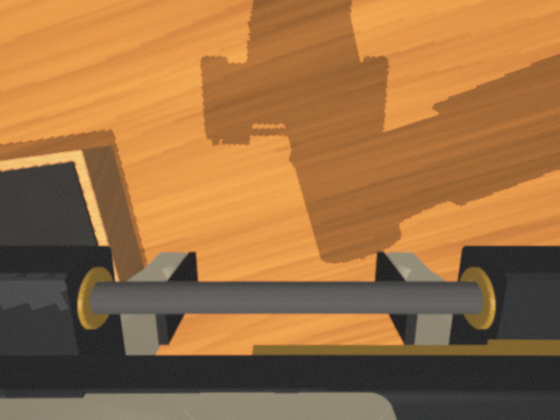

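```bash
python3 - <<'E'
from plant import ctrl, vision, nets
import numpy as np
np.set_printoptions(precision=4,suppress=True)
for t in ("wide_vial","narrow_vial","block","handle","board","far_stop","side_stop"):
    for c in ("scene","side"):
        print(t,c,[(round(r['score'],2),np.round(r['location'],4)) for r in nets.boxes_of(t,c)])
E
```

```text
wide_vial scene [(0.53, array([ 0.4719, -0.2663,  0.0542])), (0.32, array([ 0.7283, -0.2165,  0.0212]))]
wide_vial side [(0.62, array([ 0.4578, -0.2717,  0.0476])), (0.59, array([0.5234, 0.0732, 0.0464]))]
narrow_vial scene [(0.63, array([ 0.594 , -0.277 ,  0.0531])), (0.62, array([ 0.5684, -0.323 ,  0.0491])), (0.41, array([ 0.5476, -0.2332,  0.0498]))]
narrow_vial side [(0.7, array([ 0.5314, -0.2335,  0.0467])), (0.59, array([ 0.5891, -0.222 ,  0.0507])), (0.51, array([ 0.5891, -0.2791,  0.0521])), (0.5, array([ 0.5543, -0.3288,  0.0472])), (0.38, array([0.5269, 0.0722, 0.0472]))]
block scene [(0.55, array([0.5451, 0.0946, 0.05  ]))]
block side [(0.77, array([0.5235, 0.0731, 0.0494]))]
handle scene [(0.6, array([0.5479, 0.0962, 0.0486]))]
handle side [(0.91, array([0.5265, 0.0708, 0.0458]))]
board scene [(0.58, array([0.6899, 0.13  , 0.0435])), (0.55, array([0.6019, 0.1261, 0.0087])), (0.33, array([0.605 , 0.4753, 0.036 ]))]
board side [(0.62, array([0.5887, 0.0978, 0.0054]))]
far_stop scene [(0.67, array([0.6914, 0.1325, 0.0406])), (0.32, array([0.5464, 0.0966, 0.0491]))]
far_stop side [(0.8, array([0.6816, 0.0977, 0.0506])), (0.55, array([0.5882, 0.0958, 0.0048]))]
side_stop scene [(0.95, array([0.5898, 0.2783, 0.0457]))]
side_stop side [(0.83, array([0.5822, 0.2784, 0.0287]))]
```

The scene view shows the board around (315,218), with the block at (303,206) and its handle up. The wide amber vial is at (194,208) and the narrow amber vial at (196,237). The pink look-alike is at (207,222), and the purple ones are at (180,233) and (213,235). I'll move the wrist camera over the block first.

```bash
cat > h.py <<'E'
from plant import ctrl, vision, nets
import cv2, numpy as np, sys
from scipy.spatial.transform import Rotation as Ro
np.set_printoptions(precision=4,suppress=True)
def pose():
    o=ctrl.get_obs(); return np.array(o['tool_pos']), Ro.from_euler('xyz',o['orientation'],degrees=True), o
def plan(x,y,z,yaw,n=None,start=None):
    """print per-row interpolation to a tool-down target"""
    p,R,o=pose()
    if start is not None: p,R=start
    T=Ro.from_euler('xyz',[180,0,yaw],degrees=True)
    t=np.array([x,y,z]); rv=(R.inv()*T).as_rotvec()/0.1
    d=t-p
    if n is None: n=int(np.ceil(max(np.linalg.norm(d)/0.04,np.abs(rv).max(),1)))
    print('from',p,R.as_euler('xyz',degrees=True),'rows',n,'turn/row',rv/n)
    for i in range(n):
        Ri=R*Ro.from_rotvec(rv*0.1*i/n)
        print(np.round(Ri.inv().apply(d/n)/0.04,2),end='; ' if i%4<3 else '\n')
    print('total (no turn, start axes)',np.round(R.inv().apply(d)/0.04,3), 'clock',o['clock'])
def wrist(name):
    p,R,o=pose(); im,d=vision.snapshot('wrist'); cv2.imwrite(f'pics/{name}.png',im[:,:,::-1])
    ci=vision.camera_info('wrist'); W=np.eye(4); W[:3,:3]=R.as_matrix(); W[:3,3]=p
    np.savez(f'pics/{name}.npz',im=im,d=d,W=W@ci['tool_from_camera'],K=ci['camera_matrix'],D=ci['D'])
    return load(name)
def cam(name,file):
    im,d=vision.snapshot(name); cv2.imwrite(f'pics/{file}.png',im[:,:,::-1]); ci=vision.camera_info(name)
    np.savez(f'pics/{file}.npz',im=im,d=d,W=np.linalg.inv(ci['camera_from_world']),K=ci['camera_matrix'],D=ci['D']); return load(file)
def load(f): return dict(np.load(f'pics/{f}.npz'))
def rays(s,uv):
    q=cv2.undistortPoints(np.array(uv,float).reshape(-1,1,2),s['K'],s['D']).reshape(-1,2)
    return np.c_[q,np.ones(len(q))]
def onplane(s,uv,z):
    r=rays(s,uv)@s['W'][:3,:3].T; c=s['W'][:3,3]
    return c+r*((z-c[2])/r[:,2])[:,None]
def cloud(s):
    h,w=s['d'].shape; u,v=np.meshgrid(np.arange(w),np.arange(h))
    r=rays(s,np.c_[u.ravel(),v.ravel()])*s['d'].reshape(-1,1)
    return (r@s['W'][:3,:3].T+s['W'][:3,3]).reshape(h,w,3)
E
python3 -c "
from h import *
plan(0.57,-0.01,0.36,180,18)"
```

```text
from [0.189  0.648  0.2266] [ 179.9987    0.0041 -106.2587] rows 18 turn/row [0.    0.    0.715]
[ 0.73 -0.76 -0.19]; [ 0.67 -0.81 -0.19]; [ 0.61 -0.86 -0.19]; [ 0.55 -0.9  -0.19]
[ 0.48 -0.94 -0.19]; [ 0.42 -0.97 -0.19]; [ 0.35 -1.   -0.19]; [ 0.27 -1.02 -0.19]
[ 0.2  -1.04 -0.19]; [ 0.12 -1.05 -0.19]; [ 0.05 -1.05 -0.19]; [-0.03 -1.06 -0.19]
[-0.1  -1.05 -0.19]; [-0.18 -1.04 -0.19]; [-0.25 -1.03 -0.19]; [-0.32 -1.01 -0.19]
[-0.39 -0.98 -0.19]; [-0.46 -0.95 -0.19]; total (no turn, start axes) [ 13.125 -13.75   -3.336] clock 0.85
```

```bash
python3 -m jog '0 0 .7 .73 -.76 -.2 1; 0 0 .7 .67 -.81 -.2 1; 0 0 .7 .61 -.86 -.2 1; 0 0 .7 .55 -.9 -.2 1; 0 0 .7 .48 -.94 -.2 1; 0 0 .7 .42 -.97 -.2 1; 0 0 .7 .35 -1 -.2 1; 0 0 .7 .27 -1 -.2 1'
python3 -m jog '0 0 .7 .2 -1 -.2 1; 0 0 .7 .12 -1 -.2 1; 0 0 .7 .05 -1 -.2 1; 0 0 .7 -.03 -1 -.2 1; 0 0 .7 -.1 -1 -.2 1; 0 0 .7 -.2 -1 -.2 1; 0 0 .7 -.25 -1 -.2 1; 0 0 .7 -.3 -1 -.2 1'
python3 -m jog '0 0 .7 -.4 -1 -.2 1; 0 0 .7 -.46 -.95 -.2 1;0 0 0 0 0 0 1;0 0 0 0 0 0 1'
python3 -c "
from h import *
plan(0.57,-0.01,0.36,180)
s=wrist('w1')
for t in ('wide_bore','narrow_bore','handle','block','far_stop','side_stop'):
    print(t,[(round(r['score'],2),np.round(r['location'],4)) for r in nets.boxes_of(t,'wrist')])
"
```

```text
clock: 1.85
tool_pos: [0.3596, 0.3559, 0.2911]
orientation: [180.0, 0.0, -138.5]
force: [0.4, -0.1, 0.6]
opening: 0.0876
clock: 2.85
tool_pos: [0.5279, 0.0778, 0.3551]
orientation: [180.0, 0.0, -170.6]
force: [0.6, 1.5, 0.6]
opening: 0.0879
clock: 3.35
tool_pos: [0.5716, 0.0061, 0.3703]
orientation: [180.0, -0.0, -178.5]
force: [0.1, 0.5, 0.4]
opening: 0.0876
from [0.5716 0.0061 0.3703] [ 179.9907   -0.023  -178.4685] rows 1 turn/row [ 0.0016 -0.004   0.2673]
[ 0.05 -0.4   0.26]; total (no turn, start axes) [ 0.05  -0.402  0.258] clock 3.35
wide_bore [(0.83, array([0.5323, 0.0851, 0.0487]))]
narrow_bore [(0.82, array([0.531 , 0.0849, 0.0469]))]
handle []
block [(0.59, array([0.5309, 0.0859, 0.0448]))]
far_stop [(0.65, array([0.6839, 0.0942, 0.0475]))]
side_stop [(0.56, array([0.6027, 0.2767, 0.0315]))]
```

View pics/w1.png

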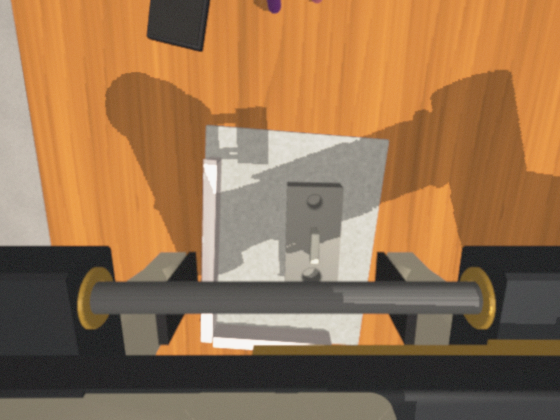

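The wrist view shows the block with bores near (315,200) and (311,273), and the handle between them at (315,250). The far stop is on the left at u≈210 and the side stop is at the bottom, v≈343. I'll zoom in and measure.

```bash
python3 - <<'E'
from h import *
s=load('w1'); im=s['im']
c=cv2.resize(im[170:290,190:400],None,fx=3.8,fy=3.8,interpolation=cv2.INTER_CUBIC)
cv2.imwrite('pics/w1c.png',c[:,:,::-1])
P=cloud(s)
print('bore pts',onplane(s,[(315,200),(311,273)],.048), 'depth-based', P[190,325],P[200,315],P[273,311])
# block top mask by height
m=(abs(P[...,2]-.048)<.006)&(P[...,0]>.45)&(P[...,0]<.6)&(P[...,1]>-.02)&(P[...,1]<.2)
mm=m.astype(np.uint8)*255
cnt=max(cv2.findContours(mm,cv2.RETR_EXTERNAL,cv2.CHAIN_APPROX_NONE)[0],key=len)
print('bbox',cv2.boundingRect(cnt), m.sum(), P[m].mean(0), P[m].min(0),P[m].max(0))
E
```

```text
bore pts [[0.5297 0.0418 0.048 ]
 [0.5303 0.1544 0.048 ]] depth-based [0.5162 0.0272 0.0468] [0.5271 0.048  0.0198] [0.5279 0.167  0.0205]
bbox (285, 185, 59, 96) 4534 [0.5299 0.0882 0.0478] [0.4891 0.0215 0.042 ] [0.5699 0.1688 0.0523]
```

View pics/w1c.png

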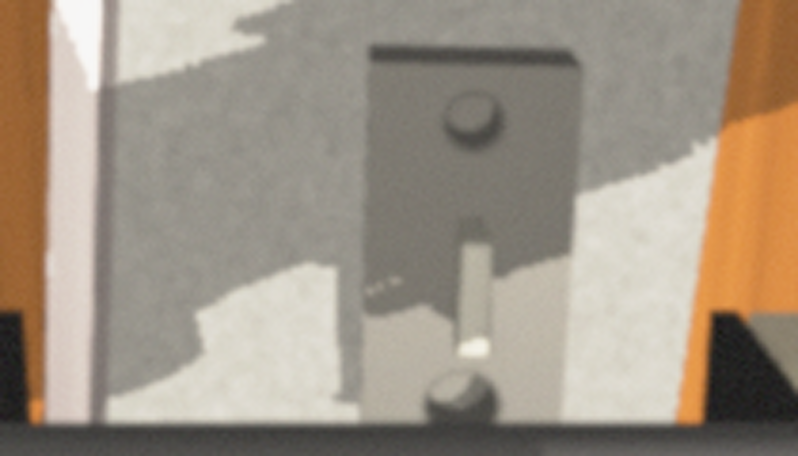

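```bash
python3 -c "
from h import *
plan(0.53,0.14,0.26,180,5)"
```

```text
from [0.5716 0.0068 0.3707] [ 179.9923    0.0157 -178.3888] rows 5 turn/row [0.0003 0.0005 0.0562]
[0.19 0.67 0.55]; [0.19 0.67 0.55]; [0.2  0.67 0.55]; [0.2  0.67 0.55]
[0.2  0.67 0.55]; total (no turn, start axes) [0.945 3.358 2.768] clock 3.7
```

```bash
python3 -m jog '0 0 .06 .2 .67 .55 1; 0 0 .06 .2 .67 .55 1; 0 0 .06 .2 .67 .55 1; 0 0 .06 .2 .67 .55 1; 0 0 .06 .2 .67 .55 1; 0 0 0 0 0 0 1; 0 0 0 0 0 0 1'
python3 - <<'E'
from h import *
s=wrist('w2'); print(pose()[0],pose()[1].as_euler('xyz',degrees=True))
E
```

```text
clock: 4.58
tool_pos: [0.53, 0.1397, 0.2612]
orientation: [-180.0, 0.0, 179.9]
force: [0.3, -0.5, 0.5]
opening: 0.0879
[0.5302 0.1395 0.2614] [179.9798   0.0677 179.8436]
```

View pics/w2.png

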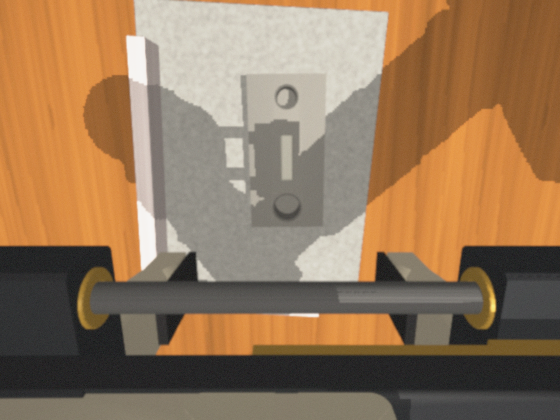

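The whole block is visible. The narrow bore is at (287,97), the wide bore at (287,205), the handle at (287,157), and the far stop face on the left at u≈155. Now I'll get sub-pixel positions.

```bash
python3 - <<'E'
from h import *
s=load('w2'); im=s['im']
a=cv2.resize(im[72:122,257:317],None,fx=6,fy=6,interpolation=cv2.INTER_CUBIC)
b=cv2.resize(im[180:230,257:317],None,fx=6,fy=6,interpolation=cv2.INTER_CUBIC)
o=np.hstack([a,b]).astype(float); o=np.clip((o-20)*1.3,0,255).astype(np.uint8)
cv2.imwrite('pics/w2c.png',o[:,:,::-1])
P=cloud(s)
m=(abs(P[...,2]-.048)<.006)&(P[...,0]>.45)&(P[...,0]<.6)&(P[...,1]>-.02)&(P[...,1]<.2)
cnt=max(cv2.findContours(m.astype(np.uint8)*255,cv2.RETR_EXTERNAL,cv2.CHAIN_APPROX_NONE)[0],key=len)
print(cv2.minAreaRect(onplane(s,cnt[:,0].astype(float),.048)[:,:2].astype(np.float32)*1000))
# holes by depth
for nm,(u,v) in dict(n=(287,97),w=(287,205)).items():
    sub=(P[v-16:v+17,u-16:u+17,2]<.043); cc=np.argwhere(sub)
    print(nm,sub.sum(),cc.mean(0)+[v-16,u-16])
for v in (140,157,175):print('handle row',v,P[v,275:300,2])
# far stop face: top edge z=.048
print('z of far stop', P[100,125:170,2])
print('side stop', P[235:283,255:258,2].mean(1))
E
```

```text
((530.0492553710938, 101.9370346069336), (80.94020080566406, 159.71693420410156), 0.24542014300823212)
n 335 [ 96.3821 286.1493]
w 491 [205.9185 287.1426]
handle row 140 [0.0481 0.0482 0.0479 0.0474 0.0477 0.0465 0.082  0.4192 0.0832 0.0834
 0.0837 0.082  0.0828 0.0827 0.0842 0.083  0.082  0.0838 0.0477 0.0484
 0.0473 0.0479 0.0474 0.048  0.0477]
handle row 157 [0.0482 0.0475 0.0472 0.0482 0.0463 0.0486 0.0819 0.0817 0.0836 0.0825
 0.0822 0.0836 0.083  0.0833 0.0821 0.0833 0.0833 0.0817 0.0807 0.0479
 0.048  0.0472 0.047  0.0469 0.0488]
handle row 175 [0.0495 0.0477 0.0478 0.0479 0.0477 0.0479 0.08   0.0813 0.0837 0.0821
 0.0828 0.0815 0.083  0.084  0.082  0.0834 0.0831 0.083  0.0814 0.0475
 0.048  0.0475 0.0471 0.0473 0.0489]
z of far stop [ 0.0005 -0.0002 -0.0006  0.0004 -0.0009  0.0479  0.0475  0.0482  0.0484
  0.0493  0.0465  0.0487  0.0481  0.046   0.0475  0.0487  0.0492  0.0491
  0.0488  0.0482  0.0481  0.048   0.046   0.0459  0.0426  0.0401  0.0371
  0.0345  0.0312  0.0295  0.0263  0.0231  0.0201  0.0165  0.0129  0.0094
  0.0063  0.0075  0.0069  0.0077  0.0088  0.0081  0.0074  0.0057  0.0076]
side stop [0.008  0.0079 0.0081 0.008  0.0077 0.0081 0.0081 0.0089 0.0078 0.0084
 0.0083 0.0075 0.0085 0.0088 0.0081 0.0076 0.0078 0.0078 0.0075 0.0084
 0.0077 0.0081 0.0078 0.0084 0.0079 0.0077 0.0082 0.0077 0.0082 0.0077
 0.0079 0.008  0.0083 0.0086 0.0076 0.0083 0.0085 0.0085 0.0084 0.0084
 0.0085 0.0084 0.0077 0.0082 0.0079 0.0088 0.3401 0.3407]
```

View pics/w2c.png

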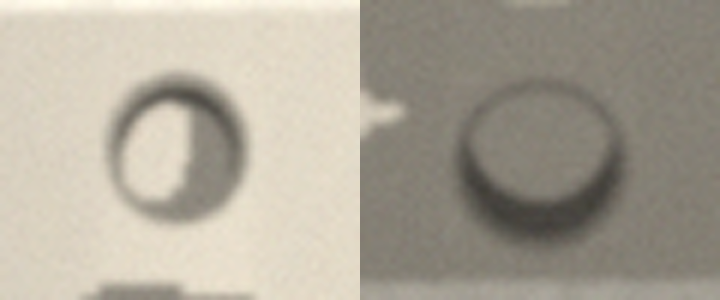

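```bash
python3 - <<'E'
from h import *
s=load('w2'); im=s['im']
print(onplane(s,[(286.1,96.35),(287.0,206.0)],.048))
P=cloud(s)
# far stop face from cloud: points z .012-.044 near x ~ .68, fit
m=(P[...,2]>.012)&(P[...,2]<.044)&(P[...,0]>.62)&(P[...,0]<.72)&(P[...,1]<.2)
q=P[m]; A=np.c_[q[:,1],np.ones(len(q))]; c=np.linalg.lstsq(A,q[:,0],rcond=None)[0]; print('far face x = %.4f*y + %.4f'%tuple(c), len(q), np.degrees(np.arctan(c[0])), q[:,0].std())
# block vertical faces: far-facing? left edge of top by colour gradient rows
g=cv2.cvtColor(im,cv2.COLOR_RGB2GRAY)
s1=load('w1');P1=cloud(s1)
for nm,PP in (('w1',P1),('w2',P)):
    m=(PP[...,2]>.012)&(PP[...,2]<.044)&(PP[...,1]>.23)&(PP[...,1]<.32)&(PP[...,0]<.66)&(PP[...,0]>.5)
    q=PP[m]; print(nm,len(q), q[:,1].mean() if len(q) else None)
    m=(abs(PP[...,2]-.048)<.005)&(PP[...,1]>.23)&(PP[...,1]<.34)&(PP[...,0]<.66)
    q=PP[m]; print(' top',len(q), (q.min(0),q.max(0)) if len(q) else None)
# side cam
for n in ('side','scene'):
    z=cam(n,n+'1'); PP=cloud(z)
    m=(PP[...,2]>.014)&(PP[...,2]<.040)&(PP[...,1]>.22)&(PP[...,1]<.34)&(PP[...,0]<.66)&(PP[...,0]>.5)
    q=PP[m]; print(n,len(q), np.percentile(q[:,1],[5,25,50,75,95]) if len(q) else None)
E
```

```text
[[0.5301 0.0442 0.048 ]
 [0.5294 0.1587 0.048 ]]
far face x = 0.0545*y + 0.6690 2039 3.121890812842677 0.0033159893214368867
w1 1121 0.27451650957395196
 top 589 (array([0.4923, 0.2696, 0.043 ]), array([0.6594, 0.2904, 0.0509]))
w2 0 None
 top 126 (array([0.4923, 0.29  , 0.0461]), array([0.5695, 0.295 , 0.0499]))
side 353 [0.2685 0.272  0.2745 0.277  0.2801]
scene 113 [0.2363 0.2694 0.2715 0.2738 0.276 ]
```

```bash
python3 -m jog '0 0 0 0 -1 -.12 1; 0 0 0 0 -1 -.12 1; 0 0 0 0 -1 -.12 1; 0 0 0 0 -1 -.12 1; 0 0 0 0 -1 -.12 1; 0 0 0 0 -1 -.12 1; 0 0 0 0 -1 -.12 1; 0 0 0 0 -1 -.12 1'
python3 -m jog '0 0 0 0 -.75 -.04 1; 0 0 0 0 0 0 1; 0 0 0 0 0 0 1'
python3 - <<'E'
from h import *
s=wrist('w3'); p,R,o=pose(); print(p,R.as_euler('xyz',degrees=True),o['joint_pos'])
for t in ('wide_vial','narrow_vial','sanitiser','ink_pad','weight'):
    print(t,[(round(r['score'],2),np.round(r['location'],4)) for r in nets.boxes_of(t,'wrist')])
E
```

```text
clock: 5.72
tool_pos: [0.5286, -0.1824, 0.2998]
orientation: [-180.0, 0.1, 179.8]
force: [0.2, 0.6, 1.0]
opening: 0.0874
clock: 6.1
tool_pos: [0.5285, -0.2107, 0.3007]
orientation: [180.0, 0.0, 179.8]
force: [0.5, 0.1, -0.0]
opening: 0.0874
[ 0.5286 -0.2103  0.3008] [179.9926   0.021  179.8138] [ -1.9971   8.2626  -6.1425  -0.0083 -75.5741   1.8129]
wide_vial [(0.56, array([ 0.4631, -0.2634,  0.0787]))]
narrow_vial [(0.92, array([ 0.555 , -0.3226,  0.0784])), (0.88, array([ 0.592 , -0.2135,  0.0785])), (0.71, array([ 0.5338, -0.2355,  0.0742])), (0.65, array([ 0.584 , -0.2734,  0.0781])), (0.35, array([0.5305, 0.0241, 0.0209]))]
sanitiser [(0.79, array([ 0.6347, -0.3778,  0.0898]))]
ink_pad [(0.64, array([ 0.7129, -0.2178,  0.0156]))]
weight [(0.66, array([ 0.5275, -0.3982,  0.023 ]))]
```

View pics/w3.png

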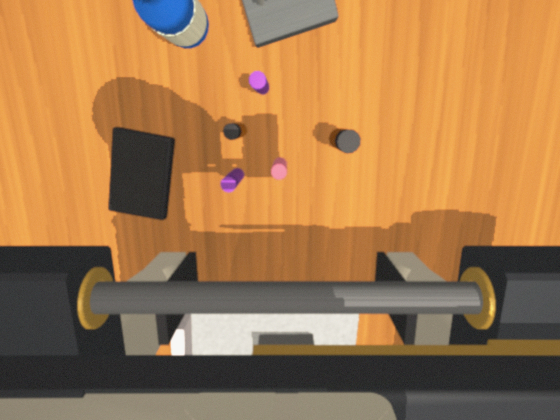

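The wide vial's black cap is at (347,141) and the narrow one's at (232,130). The pink cap is at (279,170), and the purple ones are at (258,81) and (229,184). The bottle is at the top left.

```bash
python3 - <<'E'
from h import *
s=load('w3'); P=cloud(s); g=s['im']
for nm,(u,v) in dict(wide=(347,141),narrow=(232,130),pink=(279,170),pur1=(258,81),pur2=(229,184)).items():
    m=np.zeros(P.shape[:2],bool); m[v-18:v+19,u-18:u+19]=1
    m&=(abs(P[...,2]-.078)<.006)
    cnt=max(cv2.findContours(m.astype(np.uint8)*255,cv2.RETR_EXTERNAL,cv2.CHAIN_APPROX_NONE)[0],key=len)
    (cu,cv_),r=cv2.minEnclosingCircle(cnt); cen=np.argwhere(m).mean(0)[::-1]
    print(nm,m.sum(),np.median(P[m][:,2]),cen,(cu,cv_),r, onplane(s,[cen],.078), 'diam mm',2*np.sqrt(m.sum()/np.pi)*.378/346*1000)
m=P[...,2]>.1; m[245:]=0; q=P[m]; print('bottle',len(q),q.min(0),q.max(0))
a=np.hstack([cv2.resize(g[116:166,317:377],None,fx=6,fy=6,interpolation=cv2.INTER_CUBIC),cv2.resize(g[105:155,202:262],None,fx=6,fy=6,interpolation=cv2.INTER_CUBIC)]).astype(float)
cv2.imwrite('pics/w3c.png',np.clip(a*1.8,0,255).astype(np.uint8)[:,:,::-1])
E
```

```text
wide 461 0.07772307718249133 [348.5727 140.5488] (348.441162109375, 140.3235321044922) 12.206876754760742 [[ 0.4613 -0.2615  0.078 ]] diam mm 26.468005916806128
narrow 226 0.0778328279586307 [230.615 130.823] (230.52919006347656, 130.8065643310547) 8.567358016967773 [[ 0.5878 -0.2723  0.078 ]] diam mm 18.532114718602713
pink 201 0.07777799525621104 [279.0796 170.7164] (279.2391357421875, 170.7608642578125) 8.14719295501709 [[ 0.5364 -0.2294  0.078 ]] diam mm 17.47707657463697
pur1 248 0.07778524328463982 [256.7903  79.5968] (257.0, 79.5) 9.013978004455566 [[ 0.5584 -0.3233  0.078 ]] diam mm 19.4131763977318
pur2 207 0.07773225130883715 [227.7778 183.2415] (227.90260314941406, 183.05844116210938) 8.166379928588867 [[ 0.5936 -0.2157  0.078 ]] diam mm 17.736010331502932
bottle 1337 [ 0.528  -0.3892  0.1   ] [ 0.6671 -0.2815  0.4588]
```

View pics/w3c.png

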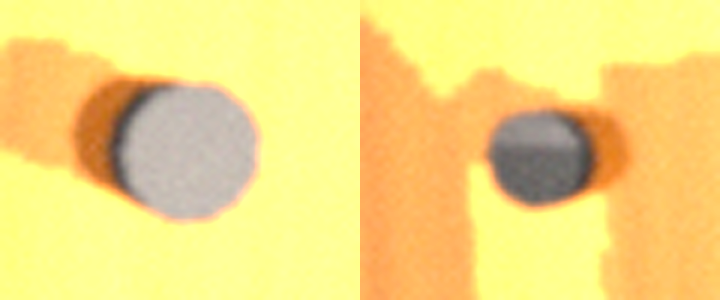

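```bash
python3 -m jog '0 0 .03 .55 -.43 .8 1; 0 0 0 .55 -.43 .8 1; 0 0 0 .56 -.42 .8 1; 0 0 0 0 0 .8 1; 0 0 0 0 0 .3 1; 0 0 0 0 0 0 1;0 0 0 0 0 0 1'
python3 -c "
from h import *
plan(.4623,-.2613,.041,180)"
```

```text
clock: 7.28
tool_pos: [0.4632, -0.2613, 0.1618]
orientation: [-180.0, 0.1, 179.7]
force: [0.1, -0.2, 0.7]
opening: 0.0875
from [ 0.4632 -0.2613  0.1618] [-179.9647    0.0954  179.7046] rows 4 turn/row [-0.0016  0.0042 -0.0129]
[0.01 0.   0.75]; [0.01 0.   0.75]; [0.01 0.   0.75]; [ 0.01 -0.    0.75]
total (no turn, start axes) [0.027 0.001 3.019] clock 7.275
```

```bash
python3 -m jog '0 0 -.05 .02 0 .8 1; 0 0 0 0 0 .8 1; 0 0 0 0 0 .8 1; 0 0 0 0 0 .6 1; 0 0 0 0 0 0 1; 0 0 0 0 0 0 .3'
python3 -m jog '0 0 0 0 0 0 -1;0 0 0 0 0 0 -1;0 0 0 0 0 0 -1;0 0 0 0 0 0 -1'
```

```text
clock: 8.02
tool_pos: [0.4625, -0.2615, 0.042]
orientation: [-180.0, 0.1, 180.0]
force: [-0.2, 0.5, 0.6]
opening: 0.0825
clock: 8.52
tool_pos: [0.4613, -0.2613, 0.0407]
orientation: [-180.0, 0.0, 179.9]
force: [-0.4, 0.5, -0.1]
opening: 0.0431
```

```bash
python3 -m jog '0 0 0 0 0 0 -1;0 0 0 0 0 0 -1;0 0 0 0 0 0 -1;0 0 0 0 0 0 -1'
python3 -m jog '0 0 0 0 0 -.5 -1; 0 0 0 0 0 -.8 -1; 0 0 0 0 0 -.8 -1;0 0 0 0 0 -.6 -1;0 0 0 0 0 0 -1;0 0 0 0 0 0 -1'
python3 - <<'E'
from h import *
s=wrist('w4'); p,R,o=pose(); print(p,R.as_euler('xyz',degrees=True),o['opening'])
E
```

```text
clock: 9.02
tool_pos: [0.4612, -0.2613, 0.0405]
orientation: [180.0, -0.0, 179.9]
force: [0.1, -0.1, 0.2]
opening: 0.025
clock: 9.78
tool_pos: [0.4608, -0.2611, 0.148]
orientation: [180.0, -0.0, 179.9]
force: [0.2, -0.3, -1.8]
opening: 0.0253
[ 0.4606 -0.2611  0.1476] [179.9703  -0.0814 179.9319] 0.0255076579806371
```

View pics/w4.png

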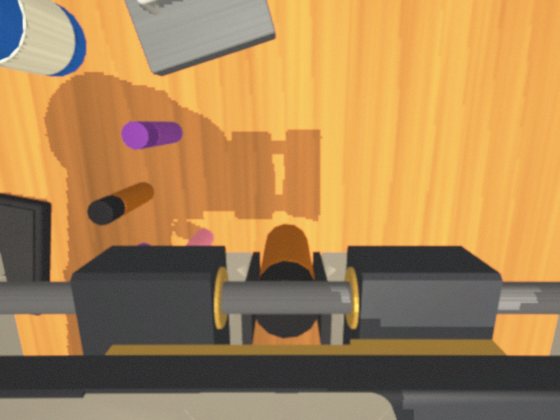

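The wide vial is held; its amber bottom edge is at about (287,226) between the fingers. Next I'll measure where it sits in the hand.

```bash
python3 - <<'E'
from h import *
s=load('w4'); 
c=cv2.resize(s['im'][215:285,247:327],None,fx=8,fy=8,interpolation=cv2.INTER_CUBIC); cv2.imwrite('pics/w4c.png',c[:,:,::-1])
ci=vision.camera_info('wrist'); T=ci['tool_from_camera']
def at(uv,z):
    r=rays(s,uv)@T[:3,:3].T; c=T[:3,3]; return c+r*((z-c[2])/r[:,2])[:,None]
print(at([(287,225.5)],.0405)*1000)
# model circle at bottom projected, for comparison
def proj(pt):
    q=(pt-T[:3,3])@T[:3,:3]; return cv2.projectPoints(q.reshape(-1,1,3),np.zeros(3),np.zeros(3),s['K'],s['D'])[0].reshape(-1,2)
a=np.radians(np.arange(0,360,15)); 
for cy in (0,.003):
  q=np.c_[.013*np.cos(a),cy+.013*np.sin(a),np.full(len(a),.0405)]; pp=proj(q); print(cy,pp.min(0),pp.max(0))
E
```

```text
[[  0.496  -10.7238  40.5   ]]
0 [264.7885 221.854 ] [307.5835 262.296 ]
0.003 [264.8714 226.6556] [307.5071 266.7978]
```

View pics/w4c.png

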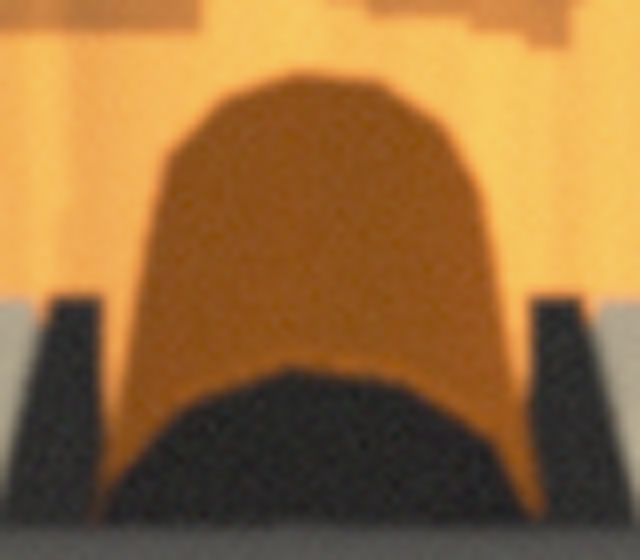

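```bash
python3 - <<'E'
from h import *
from scipy.optimize import minimize
from scipy.ndimage import map_coordinates
s=load('w2'); g=cv2.cvtColor(s['im'],cv2.COLOR_RGB2GRAY).astype(float)
g=cv2.GaussianBlur(g,(0,0),.7)
gx=cv2.Sobel(g,cv2.CV_64F,1,0)/8; gy=cv2.Sobel(g,cv2.CV_64F,0,1)/8; G=np.hypot(gx,gy)
Wi=np.linalg.inv(s['W'])
def proj(p): 
    q=p@Wi[:3,:3].T+Wi[:3,3]; return cv2.projectPoints(q.reshape(-1,1,3),np.zeros(3),np.zeros(3),s['K'],s['D'])[0].reshape(-1,2)
def samp(A,p): u=proj(p); return map_coordinates(A,[u[:,1],u[:,0]],order=1)
a=np.linspace(0,2*np.pi,120,endpoint=False)
for nm,c0,r in (('narrow',(.530,.044),.01025),('wide',(.5295,.159),.01425)):
    def f(c,rr=r): return np.minimum(samp(G,np.c_[c[0]+rr*np.cos(a),c[1]+rr*np.sin(a),np.full(120,.048)]),15).mean()
    best=max(((f((c0[0]+i*.00025,c0[1]+j*.00025)),c0[0]+i*.00025,c0[1]+j*.00025) for i in range(-12,13) for j in range(-12,13)))
    print(nm,best)
# block top outline: fit by x,y,yaw with size 80x160 at z .048
def rect(x,y,th,L,Wd,z,n=60):
    t=np.linspace(-1,1,n); b=np.r_[np.c_[t*L/2,0*t+Wd/2],np.c_[t*L/2,0*t-Wd/2],np.c_[0*t+L/2,t*Wd/2],np.c_[0*t-L/2,t*Wd/2]]
    R=np.array([[np.cos(th),-np.sin(th)],[np.sin(th),np.cos(th)]]); return np.c_[b@R.T+[x,y],np.full(len(b),z)]
for nm,L,Wd,z in (('block',.08,.16,.048),('handle',.012,.044,.083)):
    best=(-1,)
    for x in np.arange(.526,.5341,.0005):
        for y in np.arange(.098,.1061,.0005):
            for th in np.radians(np.arange(-2,2.6,.5)):
                v=np.minimum(samp(G,rect(x,y,th,L,Wd,z)),15).mean()
                if v>best[0]: best=(v,x,y,np.degrees(th))
    print(nm,best)
E
```

```text
narrow (np.float64(13.84891611270403), 0.52825, 0.046)
wide (np.float64(7.391939735475786), 0.5297499999999999, 0.161)
block (np.float64(7.788470363348799), np.float64(0.5299999999999996), np.float64(0.10250000000000001), np.float64(0.5))
handle (np.float64(11.991248259478233), np.float64(0.5299999999999996), np.float64(0.10200000000000001), np.float64(0.5))
```

```bash
python3 -m jog '0 0 0 0 .5 -.1 -1; 0 0 0 -.15 1 -.1 -1;0 0 0 -.2 1 0 -1;0 0 0 -.2 1 0 -1;0 0 0 -.2 1 0 -1;0 0 0 -.2 1 0 -1;0 0 0 -.2 1 0 -1;0 0 0 -.2 1 0 -1'
python3 -m jog '0 0 0 -.2 1 0 -1;0 0 0 -.18 1 0 -1;0 0 0 -.2 .7 0 -1;0 0 0 0 .3 0 -1;0 0 0 0 0 0 -1;0 0 0 0 0 0 -1'
python3 - <<'E'
from h import *
plan(.52985,.1589,.105,180,2)
E
```

```text
clock: 10.82
tool_pos: [0.5151, 0.0398, 0.1555]
orientation: [-180.0, -0.1, 179.9]
force: [1.2, -0.7, -0.5]
opening: 0.0255
clock: 11.58
tool_pos: [0.5385, 0.1577, 0.1564]
orientation: [-180.0, -0.0, 179.9]
force: [-0.2, 0.4, -1.3]
opening: 0.0253
from [0.5385 0.1577 0.1564] [-179.981    -0.0294  179.9074] rows 2 turn/row [-0.0017 -0.0026 -0.0081]
[0.11 0.01 0.64]; [0.11 0.01 0.64]; total (no turn, start axes) [0.217 0.03  1.285] clock 11.575
```

```bash
python3 -m jog '0 0 0 .22 .03 0 -1; 0 0 -.02 0 0 .7 -1; 0 0 0 0 0 .78 -1; 0 0 0 0 0 0 -1; 0 0 0 0 0 0 -1'
python3 - <<'E'
from h import *
s=wrist('w5'); p,R,o=pose(); print(p,R.as_euler('xyz',degrees=True))
z=cam('side','side5'); y=cam('scene','scene5')
c=cv2.resize(s['im'][160:285,210:370],None,fx=5,fy=5,interpolation=cv2.INTER_CUBIC)[:600]; cv2.imwrite('pics/w5c.png',c[:,:,::-1])
a=cv2.resize(z['im'][170:250,215:305],None,fx=5,fy=5,interpolation=cv2.INTER_CUBIC)
b=cv2.resize(y['im'][160:240,270:340],None,fx=5,fy=5,interpolation=cv2.INTER_CUBIC)
cv2.imwrite('pics/s5c.png',np.hstack([a,b])[:,:,::-1])
E
```

```text
clock: 12.2
tool_pos: [0.5305, 0.1598, 0.0986]
orientation: [180.0, 0.1, -179.9]
force: [-0.7, 0.0, -0.2]
opening: 0.0254
[0.5308 0.1601 0.0989] [ 179.9509    0.1039 -179.9393]
```

View pics/w5c.png

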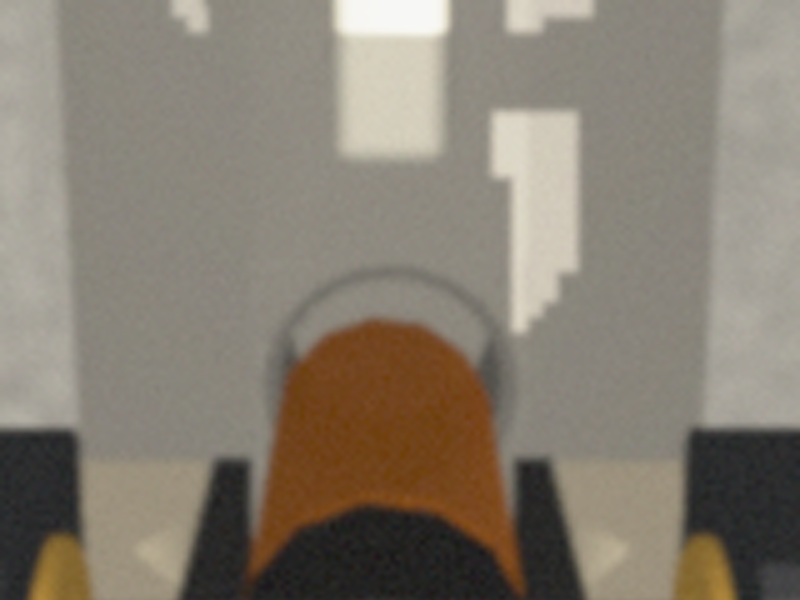

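View pics/s5c.png

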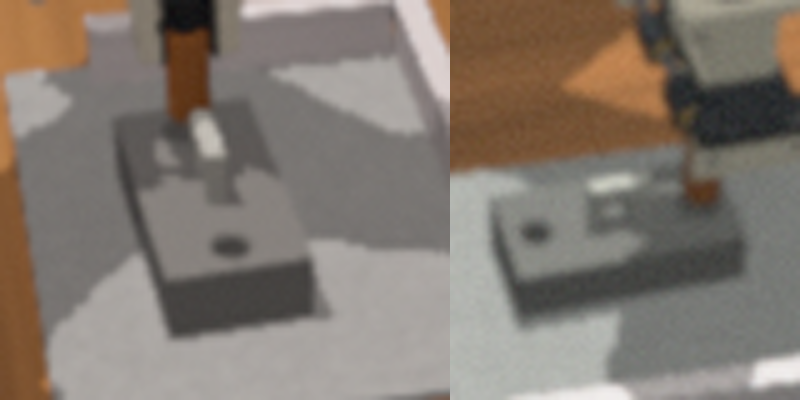

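The wrist view shows the bore rim all round the vial, from (270,390) to (513,390) in the zoomed crop with its top at y=265. The vial bottom edge is at (380,319). I'll work out the remaining offset in the camera's own frame.

```bash
python3 - <<'E'
from h import *
s=load('w5'); T=vision.camera_info('wrist')['tool_from_camera']
def at(uv,z):
    r=rays(s,uv)@T[:3,:3].T; c=T[:3,3]; return c+r*((z-c[2])/r[:,2])[:,None]
px=lambda x,y:(210+(x+.5)/5-.5,160+(y+.5)/5-.5)
zb=.0987-.048
q=at([px(391,266),px(270,390),px(513,390)],zb)*1000; print('bore',q,'centre y',q[0,1]+14.25,'x',q[1:,0].mean())
v=at([px(380,319),px(287,385),px(493,385)],.0405)*1000; print('vial',v,'cy',v[0,1]+13,'x',v[1:,0].mean())
E
```

```text
bore [[  1.013  -15.9141  50.7   ]
 [-14.3777   0.3953  50.7   ]
 [ 16.5464   0.4083  50.7   ]] centre y -1.6640959470415169 x 1.0843847537368605
vial [[ -0.3412 -12.0372  40.5   ]
 [-11.5994  -3.7195  40.5   ]
 [ 13.3156  -3.7089  40.5   ]] cy 0.9627674921880178 x 0.858111989724569
```

```bash
python3 -m jog '0 0 0 .012 -.05 .12 -1; 0 0 0 0 0 0 -1; 0 0 0 0 0 0 -1'
python3 - <<'E'
from h import *
s=wrist('w6'); p,R,o=pose(); print(p,R.as_euler('xyz',degrees=True),o['force'])
c=cv2.resize(s['im'][205:285,230:340],None,fx=7,fy=7,interpolation=cv2.INTER_CUBIC)[:600]; cv2.imwrite('pics/w6c.png',c[:,:,::-1])
E
```

```text
clock: 12.72
tool_pos: [0.5296, 0.1578, 0.0926]
orientation: [-180.0, -0.0, -179.9]
force: [-0.3, -0.2, -0.2]
opening: 0.0257
[0.5297 0.1579 0.0926] [ 179.9984    0.0035 -179.944 ] [-0.1169 -0.8166  0.1193]
```

View pics/w6c.png

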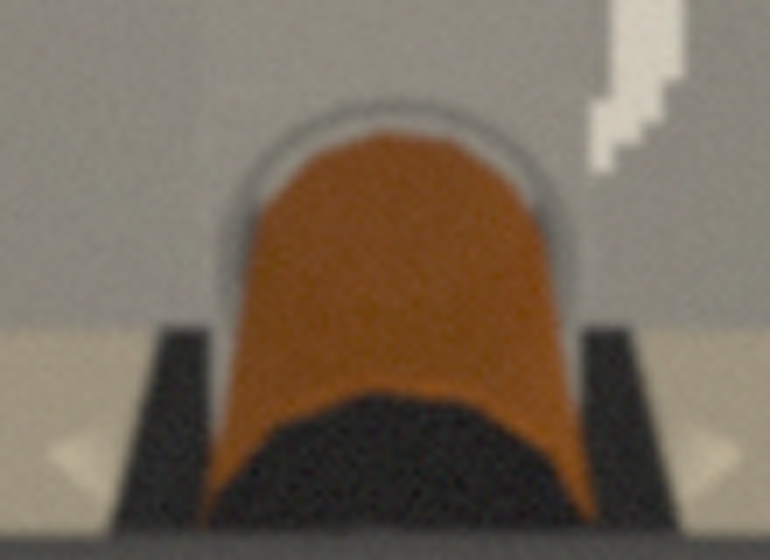

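The vial is now concentric with the bore: side gaps are equal about x≈398, and the front gap is about what I expected. Lowering it.

```bash
python3 -m jog '0 0 0 0 0 .15 -1; 0 0 0 0 0 .15 -1; 0 0 0 0 0 0 -1'
```

```text
clock: 13.15
tool_pos: [0.5295, 0.1581, 0.0799]
orientation: [180.0, -0.0, -179.9]
force: [0.8, 3.2, -0.7]
opening: 0.0255
```

```bash
python3 -m jog '0 0 0 0 .01 .15 -1; 0 0 0 0 0 .15 -1; 0 0 0 0 0 0 -1'
```

```text
clock: 13.52
tool_pos: [0.5293, 0.1582, 0.0679]
orientation: [-180.0, -0.0, -179.9]
force: [-0.4, 3.8, -1.7]
opening: 0.0252
```

```bash
python3 -m jog '0 0 0 0 .015 .15 -1; 0 0 0 0 0 .06 -1; 0 0 0 0 0 0 -1'
python3 -m jog '0 0 0 0 0 .03 -1; 0 0 0 0 0 0 -1'
```

```text
clock: 13.9
tool_pos: [0.5293, 0.1585, 0.0598]
orientation: [-180.0, -0.0, -179.9]
force: [0.6, -0.3, -0.9]
opening: 0.0256
clock: 14.15
tool_pos: [0.5295, 0.1586, 0.0589]
orientation: [-180.0, -0.0, -179.9]
force: [0.7, 0.3, -1.1]
opening: 0.0254
```

```bash
python3 -m jog '0 0 0 0 0 .03 -1; 0 0 0 0 0 0 -1;0 0 0 0 0 0 -1'
```

```text
clock: 14.52
tool_pos: [0.5297, 0.1588, 0.0585]
orientation: [180.0, 0.0, -179.9]
force: [-1.5, -0.5, 6.3]
opening: 0.0254
```

```bash
python3 -m jog '0 0 0 0 0 0 .2;0 0 0 0 0 0 .2;0 0 0 0 0 0 .2;0 0 0 0 0 0 .2;0 0 0 0 0 -.5 .2;0 0 0 0 0 -1 .2; 0 0 0 0 0 -1 .2'
python3 - <<'E'
from h import *
s=wrist('w7')
E
```

```text
clock: 15.4
tool_pos: [0.5294, 0.1587, 0.1586]
orientation: [-180.0, -0.0, -179.9]
force: [0.3, 1.3, 0.0]
opening: 0.0525
```

View pics/w7.png

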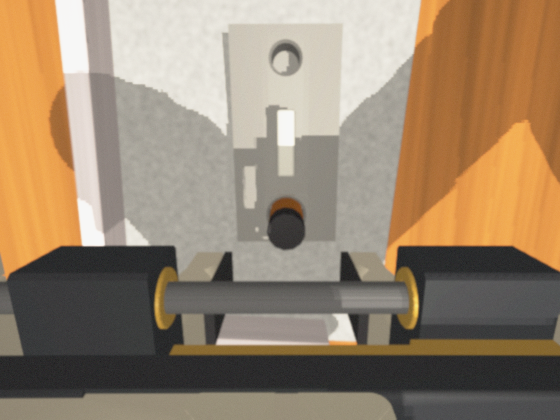

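```bash
python3 -m jog '0 0 -.01 -.13 -1 -.1 0;0 0 0 -.13 -1 0 0;0 0 0 -.13 -1 0 0;0 0 0 -.13 -1 0 0;0 0 0 -.13 -1 0 0;0 0 0 -.13 -1 0 0;0 0 0 -.13 -1 0 0;0 0 0 -.13 -1 0 0'
python3 -m jog '0 0 0 -.13 -1 0 0;0 0 0 -.13 -1 0 0;0 0 0 -.12 -.6 0 0;0 0 0 0 -.17 0 0;0 0 0 0 0 0 0;0 0 0 0 0 0 0'
python3 - <<'E'
from h import *
s=load('w7'); P=cloud(s)
m=(P[...,2]>.08)&(P[...,2]<.12); m[:190]=0;m[250:]=0;m[:,:255]=0;m[:,320:]=0
print('wide cap z',np.median(P[m][:,2]),P[m].mean(0))
plan(.5868,-.2722,.041,180)
E
```

```text
clock: 16.45
tool_pos: [0.5718, -0.1624, 0.1616]
orientation: [180.0, -0.0, -179.9]
force: [0.3, 0.2, 0.3]
opening: 0.0441
clock: 17.2
tool_pos: [0.5871, -0.271, 0.1618]
orientation: [180.0, -0.0, -179.8]
force: [0.7, 0.4, -0.0]
opening: 0.0439
wide cap z 0.0957735258976943 [0.5293 0.1568 0.0947]
from [ 0.5871 -0.271   0.1618] [ 179.9913   -0.0006 -179.8476] rows 4 turn/row [ 0.0004 -0.      0.0067]
[ 0.   -0.01  0.76]; [ 0.   -0.01  0.76]; [ 0.   -0.01  0.76]; [ 0.   -0.01  0.76]
total (no turn, start axes) [ 0.008 -0.029  3.02 ] clock 17.2
```

```bash
python3 -m jog '0 0 .03 .01 -.03 .8 0; 0 0 0 0 0 .8 0; 0 0 0 0 0 .8 0; 0 0 0 0 0 .6 0; 0 0 0 0 0 0 0; 0 0 0 0 0 0 -1; 0 0 0 0 0 0 -1; 0 0 0 0 0 0 -1'
python3 -m jog '0 0 0 0 0 0 -1;0 0 0 0 0 0 -1;0 0 0 0 0 0 -1'
```

```text
clock: 18.2
tool_pos: [0.5873, -0.2731, 0.0428]
orientation: [-180.0, 0.1, 179.9]
force: [-0.1, -0.6, 0.1]
opening: 0.0189
clock: 18.58
tool_pos: [0.5873, -0.2732, 0.0427]
orientation: [-180.0, 0.1, 180.0]
force: [-1.0, 1.2, 6.7]
opening: 0.0176
```

```bash
python3 -m jog '0 0 0 0 0 -.4 -1; 0 0 0 0 0 -.8 -1; 0 0 0 0 0 -.9 -1;0 0 0 0 0 -.8 -1;0 0 0 0 0 0 -1;0 0 0 0 0 0 -1'
python3 - <<'E'
from h import *
s=wrist('w8'); p,R,o=pose(); print(p,R.as_euler('xyz',degrees=True),o['opening'],o['force'])
E
```

```text
clock: 19.32
tool_pos: [0.5864, -0.2729, 0.1579]
orientation: [180.0, -0.0, 179.9]
force: [-0.4, 0.7, -1.0]
opening: 0.0173
[ 0.5862 -0.2729  0.1572] [179.9716  -0.0646 179.93  ] 0.017632467746093873 [ 0.8657 -0.6263 -1.0044]
```

View pics/w8.png

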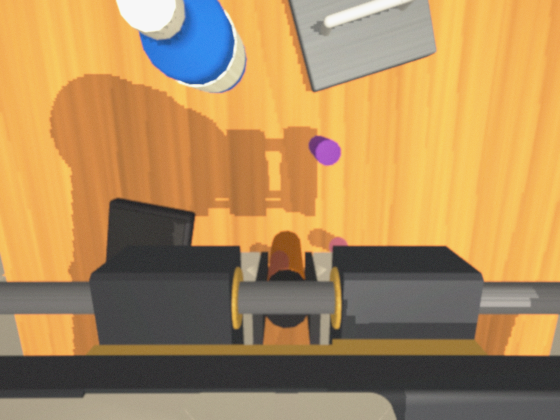

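```bash
python3 -m jog '0 0 0 .17 .9 0 -1;0 0 0 .17 1 0 -1;0 0 0 .17 1 0 -1;0 0 0 .17 1 0 -1;0 0 0 .17 1 0 -1;0 0 0 .17 1 0 -1;0 0 0 .17 1 0 -1;0 0 0 .17 .9 0 -1'
python3 -m jog '0 0 0 0 .06 .3 -1; 0 0 0 0 0 .6 -1;0 0 0 0 0 .5 -1;0 0 0 0 0 0 -1;0 0 0 0 0 0 -1;0 0 0 0 0 0 -1'
python3 - <<'E'
from h import *
s=wrist('w9'); p,R,o=pose(); print(p,R.as_euler('xyz',degrees=True),o['force'])
c=cv2.resize(s['im'][205:285,230:340],None,fx=7,fy=7,interpolation=cv2.INTER_CUBIC)[:600]; cv2.imwrite('pics/w9c.png',c[:,:,::-1])
E
```

```text
clock: 20.38
tool_pos: [0.5318, 0.0401, 0.1568]
orientation: [-180.0, -0.1, 180.0]
force: [0.3, 0.3, 0.3]
opening: 0.0175
clock: 21.12
tool_pos: [0.5332, 0.0414, 0.1025]
orientation: [180.0, 0.1, 179.9]
force: [-0.5, 0.3, 0.7]
opening: 0.0174
[0.5332 0.0414 0.1025] [179.9731   0.0666 179.9338] [ 0.371  -0.675   0.5409]
```

View pics/w9c.png

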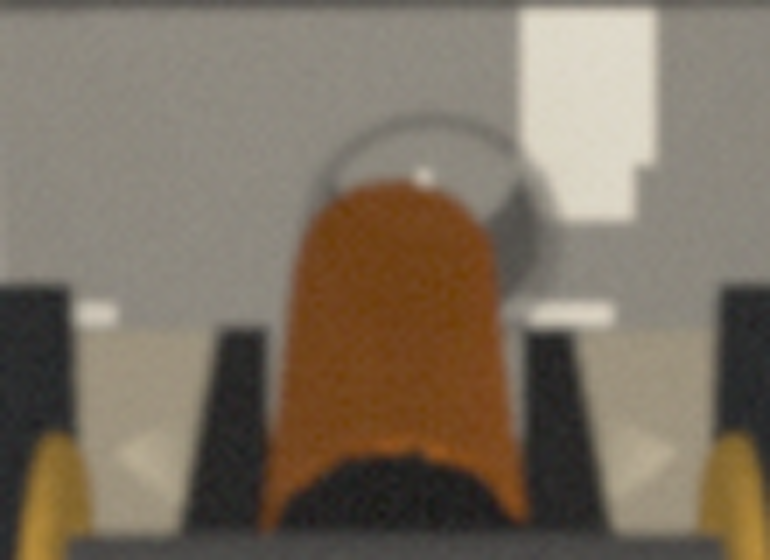

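The narrow bore's centre is near x=433 in the crop and the vial's near 399, so the tool has to go about 2.9 mm in +x and 0.5 mm in -y.

```bash
python3 -m jog '0 0 0 .072 -.012 .18 -1; 0 0 0 0 0 0 -1; 0 0 0 0 0 0 -1'
python3 - <<'E'
from h import *
s=wrist('w10'); p,R,o=pose(); print(p,R.as_euler('xyz',degrees=True),o['force'])
c=cv2.resize(s['im'][205:285,230:340],None,fx=7,fy=7,interpolation=cv2.INTER_CUBIC)[:600]; cv2.imwrite('pics/w10c.png',c[:,:,::-1])
E
```

```text
clock: 21.55
tool_pos: [0.5298, 0.0409, 0.0946]
orientation: [-180.0, -0.0, 179.9]
force: [0.2, -0.1, 0.5]
opening: 0.0176
[0.5299 0.0409 0.0947] [-179.9994    0.0061  179.9486] [-0.178  -0.0327 -0.3484]
```

View pics/w10c.png

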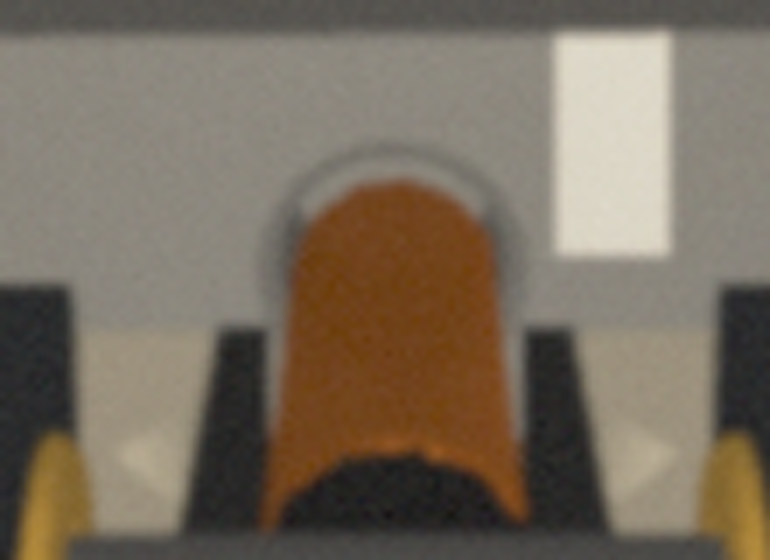

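```bash
python3 -m jog '0 0 0 0 0 .15 -1; 0 0 0 0 0 .15 -1; 0 0 0 0 0 0 -1'
```

```text
clock: 21.98
tool_pos: [0.5298, 0.0411, 0.0819]
orientation: [180.0, -0.0, 179.9]
force: [0.5, 2.8, -1.3]
opening: 0.0176
```

```bash
python3 -m jog '0 0 0 0 .02 .15 -1; 0 0 0 0 0 .15 -1; 0 0 0 0 0 0 -1'
python3 -m jog '0 0 0 0 0 .13 -1; 0 0 0 0 0 .06 -1; 0 0 0 0 0 0 -1'
```

```text
clock: 22.35
tool_pos: [0.5295, 0.0416, 0.0699]
orientation: [-180.0, -0.1, 179.9]
force: [1.1, 1.3, 0.0]
opening: 0.0173
clock: 22.72
tool_pos: [0.5297, 0.0416, 0.0627]
orientation: [-180.0, -0.0, 179.9]
force: [0.5, 0.7, -0.8]
opening: 0.0171
```

```bash
python3 -m jog '0 0 0 0 0 .05 -1; 0 0 0 0 0 0 -1; 0 0 0 0 0 0 -1'
python3 -m jog '0 0 0 0 0 .03 -1; 0 0 0 0 0 0 -1; 0 0 0 0 0 0 -1'
```

```text
clock: 23.1
tool_pos: [0.5299, 0.0417, 0.061]
orientation: [-180.0, 0.0, 179.9]
force: [0.3, -0.3, 0.2]
opening: 0.0174
clock: 23.48
tool_pos: [0.5301, 0.0418, 0.0606]
orientation: [180.0, 0.0, 180.0]
force: [-2.5, 0.5, 7.9]
opening: 0.0174
```

```bash
python3 -m jog '0 0 0 0 0 0 0;0 0 0 0 0 0 0;0 0 0 0 0 0 0;0 0 0 0 0 0 0;0 0 0 0 0 -.5 0;0 0 0 0 .3 -1 0; 0 0 0 0 .5 -1 0; 0 0 0 0 .5 -1 0'
python3 -m jog '0 0 0 0 .5 -1 0; 0 0 0 0 .6 -.5 0; 0 0 0 0 0 0 0; 0 0 0 0 0 0 0'
python3 - <<'E'
from h import *
s=wrist('w11'); p,R,o=pose(); print(p,R.as_euler('xyz',degrees=True))
P=cloud(s)
m=(P[...,2]>.088)&(P[...,2]<.11); m[245:]=0
n,l,st,c=cv2.connectedComponentsWithStats(m.astype(np.uint8))
for i in range(1,n):
    if st[i,4]>50: print(st[i,4],c[i],np.median(P[l==i],0), onplane(s,[c[i]],.096))
E
```

```text
clock: 24.48
tool_pos: [0.5297, 0.0941, 0.2011]
orientation: [-180.0, -0.0, 179.9]
force: [0.0, 0.4, 0.6]
opening: 0.0439
clock: 24.98
tool_pos: [0.5293, 0.1374, 0.2588]
orientation: [-180.0, -0.1, 180.0]
force: [-0.3, -0.6, -1.0]
opening: 0.0439
[0.5293 0.1371 0.2586] [-179.9509   -0.1001  179.9245]
355 [284.9887  93.5803] [0.5301 0.0431 0.0957] [[0.5301 0.0429 0.096 ]]
567 [286.1675 219.3439] [0.5294 0.1573 0.0958] [[0.5292 0.1574 0.096 ]]
```

View pics/w11.png

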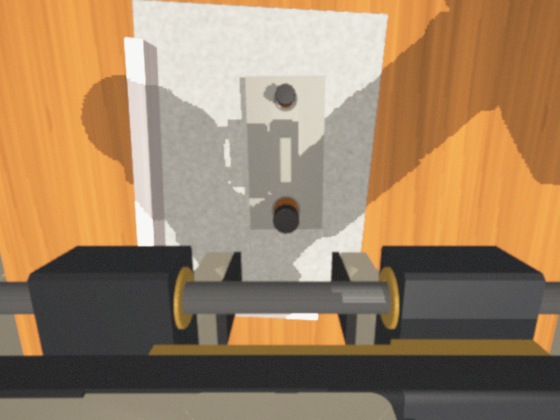

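Both caps are at z≈0.096, which is the seated height, and both vials are upright. The narrow cap is at (285,94), the wide cap at (286,219), and the handle at (286,160). Now the exact stop geometry.

```bash
python3 - <<'E'
from h import *
from scipy.optimize import least_squares
from scipy.ndimage import map_coordinates
def far(nm,r0,r1):
    s=load(nm);P=cloud(s);uv=[]
    for v in range(r0,r1):
        row=P[v,:,2]; ok=np.where((row>.044)&(row<.055)&(P[v,:,0]>.64)&(P[v,:,0]<.72))[0]
        if len(ok)>6: uv.append((ok.max()+.5,v))
    q=onplane(s,uv,.048); f=lambda p:q[:,0]-p[0]*q[:,1]-p[1]; r=least_squares(f,[.05,.67],loss='soft_l1',f_scale=.0005)
    print(nm,len(uv),'top inner edge x=%.4f*y+%.4f'%tuple(r.x),np.degrees(np.arctan(r.x[0])),np.median(abs(r.fun)))
    m=(P[...,2]>.012)&(P[...,2]<.042)&(P[...,0]>.62)&(P[...,0]<.72)&(P[...,1]<.24); m[245:]=0
    q=P[m]; r=least_squares(lambda p:q[:,0]-p[0]*q[:,1]-p[1],[.05,.67],loss='soft_l1',f_scale=.001); print('  face x=%.4f*y+%.4f'%tuple(r.x),len(q))
    return 
far('w2',60,240); far('w11',60,240); far('w1',165,280)
s=load('w1');P=cloud(s)
m=(P[...,2]>.012)&(P[...,2]<.042)&(P[...,1]>.25)&(P[...,1]<.30)&(P[...,0]<.66)&(P[...,0]>.48)
q=P[m]; r=least_squares(lambda p:q[:,1]-p[0]*q[:,0]-p[1],[-.05,.3],loss='soft_l1',f_scale=.001); print('side face y=%.4f*x+%.4f'%tuple(r.x),len(q),np.median(abs(r.fun)), 'at x=.6', r.x[0]*.6+r.x[1])
for n in ('side0',):
  pass
s=load('side5');P=cloud(s)
m=(P[...,2]>.014)&(P[...,2]<.040)&(P[...,1]>.25)&(P[...,1]<.30)&(P[...,0]<.66)&(P[...,0]>.6)
q=P[m]; print('sidecam',len(q),np.median(q,0))
E
```

```text
w2 180 top inner edge x=0.0546*y+0.6674 3.1224636160141688 0.0002894904246050767
  face x=0.0545*y+0.6690 1975
w11 180 top inner edge x=0.0544*y+0.6674 3.1165044186838102 0.0002927956901587203
  face x=0.0541*y+0.6690 1983
w1 115 top inner edge x=0.0516*y+0.6691 2.9520073863643885 0.00034411506456688556
  face x=-0.1139*y+0.6801 1648
side face y=-0.0510*x+0.3041 1103 0.0003897692696485655 at x=.6 0.27351733077459583
sidecam 129 [0.6308 0.2714 0.0267]
```

Board yaw is about -3.1°, the corner is about (0.683, 0.269), and block home is about (0.638, 0.191). Now to grasp the handle.

```bash
python3 -m jog '0 0 -.03 -.01 -.4 .5 0; 0 0 0 0 -.5 1 0; 0 0 0 0 0 1 0; 0 0 0 0 0 1 0; 0 0 0 0 0 0 0; 0 0 0 0 0 0 0'
python3 - <<'E'
from h import *
s=wrist('w12'); plan(.5297,.101,.055,180.2)
E
```

```text
clock: 25.78
tool_pos: [0.531, 0.1015, 0.1207]
orientation: [-180.0, 0.0, -179.9]
force: [0.0, -0.4, 0.5]
opening: 0.0438
from [0.5314 0.1019 0.1213] [ 179.9706    0.1082 -179.8734] rows 2 turn/row [ 0.0026  0.0094 -0.0064]
[ 0.02 -0.01  0.83]; [ 0.02 -0.01  0.83]; total (no turn, start axes) [ 0.046 -0.023  1.656] clock 25.825
```

View pics/w12.png

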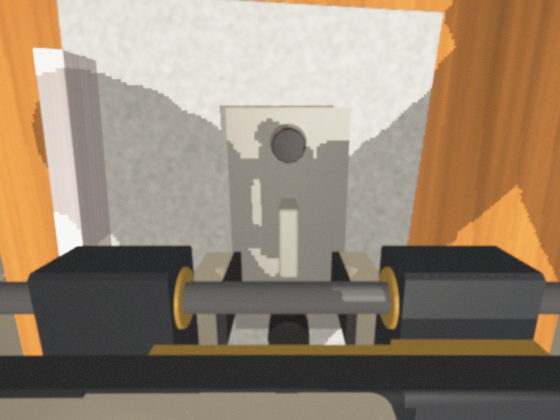

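```bash
python3 -m jog '0 0 0 .03 -.02 .7 0; 0 0 0 0 0 .6 0; 0 0 0 0 0 .35 0; 0 0 0 0 0 0 0; 0 0 0 0 0 0 -1; 0 0 0 0 0 0 -1; 0 0 0 0 0 0 -1; 0 0 0 0 0 0 -1'
python3 -m jog '0 0 0 0 0 0 -1; 0 0 0 0 0 0 -1; 0 0 0 0 0 0 -1'
```

```text
clock: 26.82
tool_pos: [0.5295, 0.101, 0.0542]
orientation: [180.0, 0.0, -179.9]
force: [0.1, 0.4, 3.9]
opening: 0.0117
clock: 27.2
tool_pos: [0.5295, 0.1011, 0.0541]
orientation: [180.0, 0.0, -179.9]
force: [-1.5, -0.4, 6.1]
opening: 0.0113
```

```bash
python3 -m jog '0 0 .28 0 0 -.02 -1; 0 0 .28 0 0 0 -1; 0 0 0 -.2 .2 0 -1; 0 0 0 -.4 .35 0 -1; 0 0 0 -.45 .45 0 -1; 0 0 0 0 0 0 -1'
```

```text
clock: 27.95
tool_pos: [0.5751, 0.1401, 0.0542]
orientation: [180.0, 0.1, 176.9]
force: [2.1, 1.0, -1.5]
opening: 0.0119
```

```bash
python3 -m jog '0 0 0 -.35 .3 0 -1; 0 0 0 -.45 .4 0 -1; 0 0 0 -.4 .35 0 -1; 0 0 0 -.18 .18 0 -1; 0 0 0 0 0 0 -1; 0 0 0 0 0 0 -1'
python3 - <<'E'
from h import *
s=wrist('w13'); z=cam('side','side13'); y=cam('scene','scene13')
a=cv2.resize(z['im'][160:255,210:330],None,fx=4,fy=4,interpolation=cv2.INTER_CUBIC)
b=cv2.resize(y['im'][160:255,290:370],None,fx=4,fy=4,interpolation=cv2.INTER_CUBIC)
cv2.imwrite('pics/s13c.png',np.hstack([a,b])[:,:,::-1])
E
```

```text
clock: 28.7
tool_pos: [0.6308, 0.1848, 0.0542]
orientation: [180.0, 0.0, 176.9]
force: [1.6, 1.2, -3.0]
opening: 0.0114
```

View pics/s13c.png

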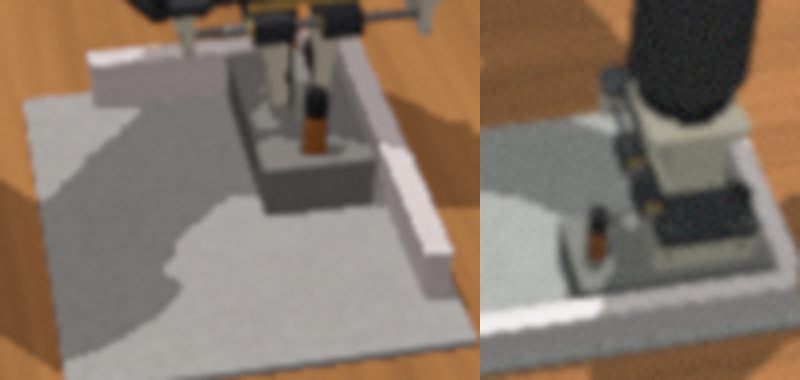

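View pics/w13.png

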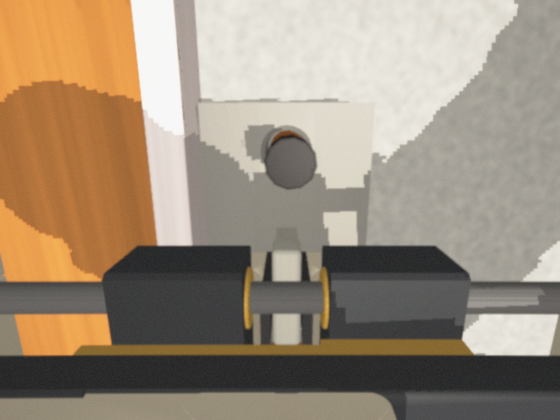

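The block is aligned with the stops, a few mm clear of each, with both vials standing. Now closing on the far stop in small steps.

```bash
python3 -m jog '0 0 0 -.05 0 .01 -1; 0 0 0 -.05 0 0 -1; 0 0 0 0 0 0 -1'
python3 -m jog '0 0 0 -.03 0 0 -1; 0 0 0 0 0 0 -1'
python3 -m jog '0 0 0 -.03 0 0 -1; 0 0 0 0 0 0 -1'
```

```text
clock: 29.22
tool_pos: [0.6349, 0.1842, 0.0543]
orientation: [-180.0, -0.0, 176.9]
force: [-2.5, -0.9, 1.0]
opening: 0.012
clock: 29.48
tool_pos: [0.6363, 0.1843, 0.0542]
orientation: [-180.0, -0.0, 176.9]
force: [-2.4, -0.1, 0.7]
opening: 0.0119
clock: 29.72
tool_pos: [0.6376, 0.1844, 0.0542]
orientation: [180.0, 0.0, 176.9]
force: [-3.0, -0.6, 0.2]
opening: 0.0118
```

```bash
python3 -m jog '0 0 0 -.03 0 0 -1; 0 0 0 0 0 0 -1'
python3 -m jog '0 0 0 -.03 0 0 -1; 0 0 0 0 0 0 -1'
```

```text
clock: 29.98
tool_pos: [0.6382, 0.1844, 0.0542]
orientation: [-180.0, -0.0, 176.9]
force: [-6.1, 0.1, 3.3]
opening: 0.0121
clock: 30.22
tool_pos: [0.6382, 0.1843, 0.0542]
orientation: [-180.0, -0.1, 176.9]
force: [-11.3, 1.9, 6.8]
opening: 0.0116
```

```bash
python3 -m jog '0 0 0 0 .06 0 -1; 0 0 0 0 .06 0 -1; 0 0 0 0 0 0 -1'
python3 -c "
from h import *
o=ctrl.get_obs();print(o['force'],o['moment'])"
python3 -m jog '0 0 0 0 .03 0 -1; 0 0 0 0 0 0 -1'
python3 -m jog '0 0 0 0 .03 0 -1; 0 0 0 0 0 0 -1'
```

```text
clock: 30.6
tool_pos: [0.6383, 0.1871, 0.0542]
orientation: [-179.8, -0.2, 176.9]
force: [-8.9, -6.4, 6.8]
opening: 0.0117
[-8.8575 -6.3996  6.7719] [-2.0365  3.0969  0.0638]
clock: 30.85
tool_pos: [0.6383, 0.1881, 0.0542]
orientation: [-179.8, -0.2, 176.9]
force: [-8.8, -7.6, 8.6]
opening: 0.0115
clock: 31.1
tool_pos: [0.6384, 0.1892, 0.0542]
orientation: [-179.8, -0.2, 176.9]
force: [-8.5, -7.0, 8.2]
opening: 0.0117
```

```bash
python3 -m jog '0 0 0 0 .03 -.01 -1; 0 0 0 0 0 0 -1'
python3 -m jog '0 0 0 0 .03 0 -1; 0 0 0 0 0 0 -1'
python3 -m jog '0 0 0 0 .03 0 -1; 0 0 0 0 0 0 -1'
```

```text
clock: 31.35
tool_pos: [0.6384, 0.1895, 0.0542]
orientation: [-179.7, -0.2, 176.9]
force: [-8.0, -10.6, 5.0]
opening: 0.0119
clock: 31.6
tool_pos: [0.6384, 0.1895, 0.0542]
orientation: [-179.7, -0.3, 176.8]
force: [-6.0, -15.7, 6.5]
opening: 0.0114
clock: 31.85
tool_pos: [0.6383, 0.1895, 0.0542]
orientation: [-179.6, -0.3, 176.8]
force: [-5.5, -20.1, 6.6]
opening: 0.0116
```

```bash
python3 -m jog '0 0 0 -.04 -.02 0 -1; 0 0 0 0 0 0 -1'
python3 -m jog '0 0 0 -.03 0 0 -1; 0 0 0 0 0 0 -1; 0 0 0 0 0 0 -1'
python3 - <<'E'
from h import *
p,R,o=pose(); print(p,R.as_euler('xyz',degrees=True),o['force'],o['moment'],o['opening'])
s=wrist('w14'); z=cam('side','side14'); y=cam('scene','scene14')
a=cv2.resize(z['im'][160:255,210:330],None,fx=4,fy=4,interpolation=cv2.INTER_CUBIC)
b=cv2.resize(y['im'][160:255,290:370],None,fx=4,fy=4,interpolation=cv2.INTER_CUBIC)
cv2.imwrite('pics/s14c.png',np.hstack([a,b])[:,:,::-1])
P=cloud(s)
m=(P[...,2]>.088)&(P[...,2]<.11); m[245:]=0
print('cap',np.median(P[m],0))
c=cv2.resize(s['im'][60:260,130:400],None,fx=2.9,fy=2.9,interpolation=cv2.INTER_CUBIC);cv2.imwrite('pics/w14c.png',c[:,:,::-1])
E
```

```text
clock: 32.1
tool_pos: [0.6384, 0.1895, 0.0542]
orientation: [-179.6, -0.4, 176.8]
force: [-13.4, -14.2, 10.8]
opening: 0.012
clock: 32.48
tool_pos: [0.6384, 0.1895, 0.0542]
orientation: [-179.6, -0.5, 176.8]
force: [-17.6, -13.1, 14.3]
opening: 0.0118
[0.6384 0.1895 0.0542] [-179.5867   -0.5259  176.8353] [-17.6196 -13.0574  14.2905] [-4.4868  6.1557  0.1304] 0.011783315549969994
cap [0.635  0.1314 0.0959]
```

View pics/s14c.png

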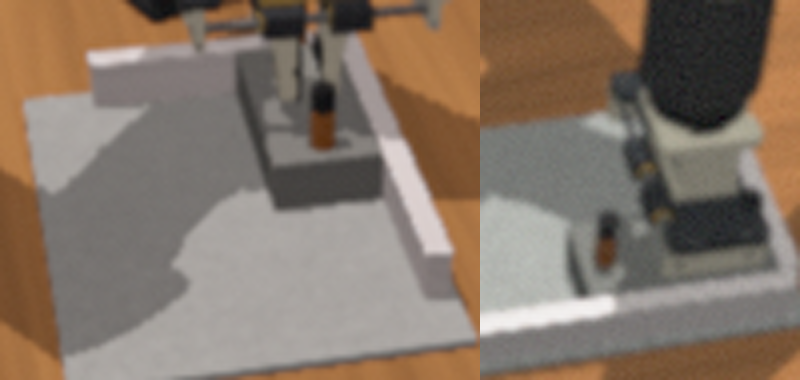

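View pics/w14c.png

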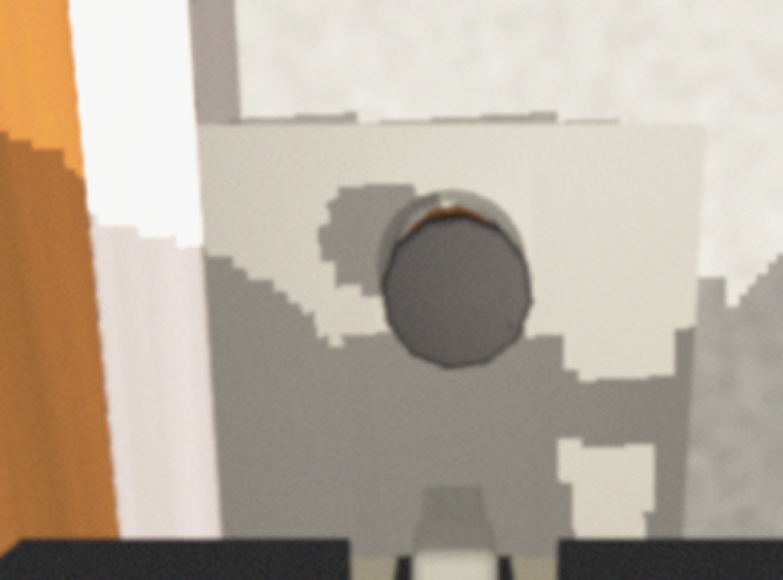

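```bash
python3 - <<'E'
from h import *
s=load('w14'); P=cloud(s)
def z(u,v): # crop to full
    uu=int(130+u/2.9); vv=int(60+v/2.9); q=P[vv-2:vv+3,uu-2:uu+3].reshape(-1,3); return np.median(q,0)
for uv in ((240,160),(660,160),(260,480),(600,500),(240,300),(160,300),(750,500),(450,290)): print(uv,z(*uv))
m=(abs(P[...,2]-.048)<.008); sel=np.zeros_like(m); sel[105:240,208:365]=1
q=P[m&sel]; A=np.c_[q[:,:2],np.ones(len(q))]; c=np.linalg.lstsq(A,q[:,2],rcond=None)[0]; print('tilt deg x,y',np.degrees(c[:2]), q[:,2].std())
y=load('scene14'); Q=cloud(y)
z_=load('side14'); Q2=cloud(z_)
for nm,C in (('scene',Q),('side',Q2)):
    k=(abs(C[...,2]-.048)<.008)&(C[...,1]>.22)&(C[...,1]<.31)&(C[...,0]>.59)&(C[...,0]<.665)
    print(nm,k.sum(),np.sort(C[k][:,1])[::max(1,k.sum()//12)])
E
```

```text
(240, 160) [0.6678 0.114  0.0478]
(660, 160) [0.6018 0.1177 0.048 ]
(260, 480) [0.6704 0.1663 0.0481]
(600, 500) [0.6125 0.1732 0.048 ]
(240, 300) [0.6705 0.1356 0.0481]
(160, 300) [0.6831 0.135  0.0479]
(750, 500) [0.5746 0.1882 0.0079]
(450, 290) [0.6359 0.1314 0.096 ]
tilt deg x,y [0.0475 0.1732] 0.0007476194252399922
scene 71 [0.2598 0.2684 0.2722 0.2742 0.2755 0.2771 0.2781 0.2803 0.2818 0.2828
 0.2839 0.2847 0.2856 0.2862 0.2887]
side 130 [0.2211 0.2265 0.2336 0.2397 0.2435 0.2498 0.2579 0.2635 0.2693 0.2735
 0.2758 0.2805 0.2844]
```

```bash
python3 - <<'E'
from h import *
s=load('w14'); px=lambda x,y:(130+(x+.5)/2.9-.5,60+(y+.5)/2.9-.5)
print(onplane(s,[px(230,124),px(690,124)],.048))
E
python3 - <<'E'
from h import *
z=cam('side','side15'); c=cv2.resize(z['im'][160:225,235:300],None,fx=9,fy=9,interpolation=cv2.INTER_CUBIC); cv2.imwrite('pics/s15.png',np.clip(c*1.5,0,255).astype(np.uint8)[:,:,::-1])
E
```

```text
[[0.6687 0.1085 0.048 ]
 [0.597  0.1125 0.048 ]]
```

View pics/s15.png

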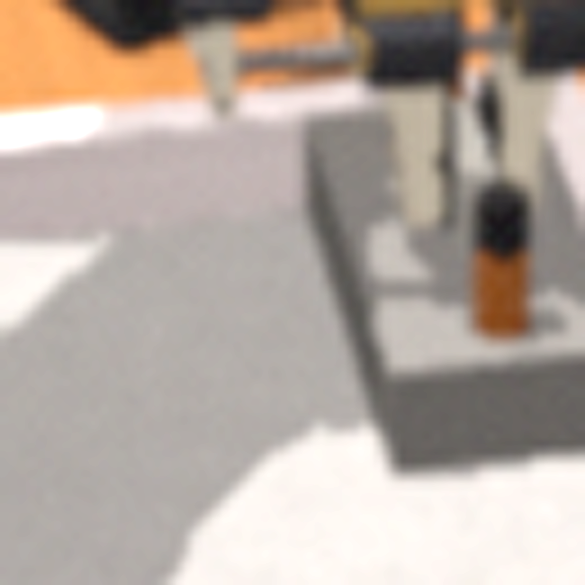

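```bash
python3 -m jog '0 0 0 0 0 0 -1; 0 0 0 0 0 0 -1; 0 0 0 0 0 0 -1; 0 0 0 0 0 0 -1'
python3 - <<'E'
from h import *
s=wrist('w16'); y=cam('scene','scene16')
c=cv2.resize(y['im'][170:300,120:380],None,fx=3,fy=3,interpolation=cv2.INTER_CUBIC); cv2.imwrite('pics/sc16.png',c[:,:,::-1])
E
```

```text
clock: 33.17
tool_pos: [0.6383, 0.1894, 0.0541]
orientation: [-179.6, -0.5, 176.8]
force: [-18.4, -12.7, 13.4]
opening: 0.0117
```

View pics/sc16.png

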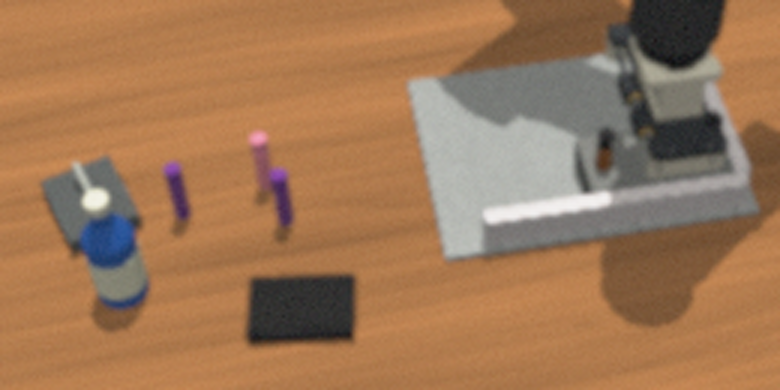

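The pink vial (260,160), both purple vials (177,190) and (282,200), and the bottle, pad and weight all stand where they were. The block is in the corner and the push is steady, so I'm handing in.

```bash
python3 -c "
from plant import ctrl
print(ctrl.close_job()); o=ctrl.get_obs(); print(o['clock'],o['force'])"
```

```text
the job is handed in; nothing more can be done
None
the job is handed in; nothing more can be done
```

Both vials are in their bores, and I handed the job in at about 33 s, still gripping the handle with the block pressed into the corner.

**Vials:** I lowered the wide amber vial into the wide bore and the narrow amber vial into the narrow bore. Each went down until it touched the bore floor (6–8 N), and then I let go. Both cap tops then measured 96 mm high, the fully seated height. In the last pictures the narrow vial was still upright at that height. The gripper hid the wide vial there, so I did not re-check it after sliding the block.

**Block:** I turned it about 3° to match the board and slid it in.
- **Push:** it was steady in the last reading, about 18 N towards the far stop and 13 N towards the side stop, with about 13 N downwards.
- **Flatness:** the block's top measured 48 mm at every point I sampled, so it is lying flat.
- **Far stop:** the pictures show no gap.
- **Side stop:** the gripper hid most of this contact. I judged it from the firm stop in motion, the force, the side picture, and a block-end position about 1 mm from expected, which is within camera accuracy.

**Other things on the desk:** the pink and purple vials, bottle, ink pad and weight looked unmoved in the last scene picture. The ink roller was outside that crop; I never went near it.

**Small disagreement:** the tool was tilted about 0.5° under the final push, though the block itself stayed flat.

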